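# Eject the backup cartridge and pack it in its case

## Robot

A 7-joint arm with a two-finger parallel gripper is mounted at the origin on the work surface. World frame = base frame: x ahead of the robot, y to its left, z up, the work surface at z = 0. Lengths are in m, angles in degrees, forces in N, time in s.
With the tool pointing down it reaches from about 0.35 to 0.9 m from the base axis. Payload 8.1 kg.
Tool frame: the origin (TCP) lies midway between the tips of the shut fingers; the grasp point (between the pads) lies 19 mm behind it (manip.pinch_z is the distance from the TCP to the grasp point, in m); z points along the fingers, y is the direction in which the jaws open and shut (so a half turn about z gives the same grasp; the last joint's range is limited). The gripper opens to 85 mm and grips with 20 to 120 N. Pads are 22 mm wide; open, the fingers measure 114 mm over their backs; the gripper's body (76 mm by 85 mm) begins 54 mm behind the grasp point. The pads swing forward as they close: fully open they stand 13 mm farther back than shut.
Start: joints at [-75.608, 24.895, 1.432, 90.138, -0.665, 64.973, -4.303], TCP at [0.217, 0.586, 0.231] pointing down, gripper open.
Joint ranges: [-149.89, 149.89], [-25.12, 119.58], [-72.63, 75.52], [4.76, 147.25], [-75.54, 255.54], [6.69, 114.76], [-157.13, 157.13]. Speed limits (degrees/s): [127.2, 127.2, 172.46, 172.46, 180, 180, 180].

## Interface

Orientations are given as [roll, pitch, yaw] about the fixed x, y, z axes, in that order (R = Rz(yaw) Ry(pitch) Rx(roll)).
In Python, from rig import monitor, optics, finish_job, manip gives the robot as it stands.
- The arm moves only by the tool move_arm, never from a script. Its argument "moves" is a list of rows, each a list of 7 numbers: the shift along the tool's x, y, z in m, then the turn, a rotation vector about the tool's x, y, z in degrees, then the finger opening in m, from 0 to 0.0854. In form: [[dx, dy, dz, wx, wy, wz, hand], ...]. A call has 1 to 20 rows; each row shifts and turns the pose as measured when the row begins, along the tool's axes as they then stand; what a row does not reach is not made up. A row lasts 1/10 s, in which the tool goes at most 50 mm and 8.59 degrees, less where a joint would pass 70% of its speed; a pose out of reach is approached as far as the arm can. A call is refused whole if a number of a shift passes 0.05 or a number of a turn 8.59, either way. A call with a gripper value outside its range is refused whole. The fingers move at their own pace and stop on an object; the grip force is fixed at half the most. Time passes only in rows, so rows that do not move let the fingers close. It gives the time, the measured TCP pose, the force and the opening at its end, in the units of the state.
- monitor.get_state(): the state, without advancing time (a new reading comes with each control period).
- optics.read_camera(name): name is "scene" or "top"; returns a dict with "img" (384x512x3 uint8, red, green, blue), "z_map" (384x512 float32, m along the optical axis (not along the pixel's ray), 0 where there is no reading), "vertical_fov" (degrees; the focal length in pixels is half the picture's height over the tangent of half this angle, whatever the lens; pixels are square), "cx", "cy" (the principal point, pixels), "rvec" (rotation vector, rad) and "tvec" (3), from world to camera coordinates, as OpenCV has them. Camera axes: x right, y down, z forward; pixel columns grow to the right and rows downward; lengths in m; the calibration is good to about 2 mm. A picture is of the moment at which its call begins.
- finish_job(): hands the job in, once; it reports no verdict.
The state is a dict: "t": time; "joints": joint angles; "qd": joint speeds; "tau": joint torques, N m; "tool_pos": TCP position; "eef_rot": TCP orientation; "contact_force": force on the tool from outside, world axes, zero at the start; "wrist_torque": the same for the moment, N m; "gripper_width": finger opening in m.
Only numpy, scipy, OpenCV 4.12 (cv2) and the standard library are available. Lean on these libraries where they do the work, as an engineer would, in place of code of your own. Each camera call takes 0.05 s, during which the arm holds its last target. There are 200 camera calls.

## Task

Push the red ejector slide of the backup-drive dock as far as it goes, so that the orange cartridge comes out of the slot, then take the cartridge and lay it gently, flat and label side up, on the floor of the open transport case, without dropping or throwing it. Then shut the case's lid fully. Leave the other things on the desk where they are.

Things in the scene. Friction and masses are not known exactly. Their poses are not given: they have to be found in the camera images.
- dock: Charcoal and grey backup-drive dock, fixed to the desk, place and yaw vary: block 140 (x) x 76 (y) x 43 high. Origin: centre of its underside. Its open slot faces the dock's -x, roughly towards the robot: 56 wide, from 10 to 35 mm above the desk, mouth at x = -70 mm.
- slide (a joint): Ejector slide of the dock: 0 at rest, grows to 0.046 m (stop) as the red tab is pushed along the dock's -x; it pushes the cartridge out ahead of it by the same distance. A spring resists with 2.4 N at rest to 8 N at the stop and returns the slide when let go; the cartridge stays out.
- ejector_tab (a point): Centre of the rear (dock +x) face of the red thumb tab on the dock's roof: the face to push towards dock -x. Axes as the dock's. Tab 14 thick (x), 44 wide (y), from 47 to 77 mm above the desk, this point at 62 mm, 58.5 mm behind the dock's centre at rest. Moves with the slide.
- cartridge: Orange rigid cartridge 110 (x) x 52 (y) x 22 high, 100 to 210 g, white label on top, dark ribs near its -x (front) end. Origin: centre of underside. Starts level in the dock's slot, axes as the dock's, underside at 10 mm, front 3 mm inside the mouth. Fully ejected, 43 mm stands out and 67 mm is still in the slot (2 mm play each side, 3 mm above): pull it 70 mm along dock -x before lifting.
- case: Mint-green transport case, dark lining, fixed to the desk, place and yaw vary, left or right of the dock: open box 150 (x) x 125 (y) x 45 high, walls 5, inner floor 140 x 115 at 5 mm above the desk. Origin: centre of underside. The cartridge fits with its length along the case's x, either way round.
- lid (a joint): Lid of the case: 0 shut, 1.75 rad its open stop. Hinged along the case's +x wall, at x = +75 mm, 45 mm above the desk; starts at 1.65 to 1.75 rad, leaning back slightly. Light friction keeps it there; pushed from behind towards the case's -x it falls shut softly by itself (about 1 s) once below about 1.4 rad.
- lid_edge (a point): Middle of the lid's free edge, on its outer face. Lid: plate 150 (hinge to this edge) x 125 x 6 mm; open, this edge stands about 195 mm above the desk and the outer face looks to the case's +x. Axes turn with the lid: z is the outward normal of the outer face, -x runs from the hinge to this edge.
- phone: Bystander: dark smartphone lying flat, 150 x 74 x 9. Origin: centre of underside.
- mouse: Bystander: black computer mouse 105 x 60 x 32. Origin: centre of underside.
- stapler: Bystander: black stapler 150 x 38 x 56. Origin: centre of underside.
- magnifier: Bystander: hand magnifier lying flat, 195 long, round black rim 95 across, 14 high. Origin: on the underside, between rim and handle; the rim is at its +x.
- highlighter: Bystander: pink highlighter pen 130 x 14 x 14. Origin: centre of underside.
- carton: Bystander: brown cardboard carton 115 x 70 x 60. Origin: centre of underside.
Things that resemble listed ones, but are neither listed nor needed, are in the scene too. Leave any purple or turquoise look-alike of the dock alone.

How it is judged (in metres and radians):
On the way, in this order (a step that is already met when the one before it is completed fails the run):
1. the ejector slide is pushed to its stop (past 40 of 46 mm) and has pushed the cartridge at least 30 mm out of the dock's mouth (value of joint slide above 0.04 m and x of cartridge in the frame of dock below -0.045 m).
2. the cartridge lies flat on the case's floor, let go (x of cartridge in the frame of case between -0.016 and 0.016 m and y of cartridge in the frame of case between -0.035 and 0.035 m and z of cartridge in the frame of case below 0.01 m and angle between cartridge's own z axis and vertical below 0.12 rad and contact force between the fingers and cartridge below 0.1 N and linear speed of cartridge below 0.03 m/s), for 0.2 s.
At the end, for the whole second after the job is handed in: The cartridge rests released in the case: underside under 10 mm above the desk, label up, tilt under 0.12 rad, its centre within 16 mm lengthwise and 35 mm sideways of the case's centre; lid below 0.08 rad; ejector slide sprung back (below 10 mm) (x of cartridge in the frame of case between -0.016 and 0.016 m and y of cartridge in the frame of case between -0.035 and 0.035 m and z of cartridge in the frame of case below 0.01 m and angle between cartridge's own z axis and vertical below 0.12 rad and contact force between the fingers and cartridge below 0.1 N and linear speed of cartridge below 0.02 m/s and value of joint lid below 0.08 rad and value of joint slide below 0.01 m); the robot touches nothing.
It fails at once if the cartridge is dropped or thrown (faster than 0.8 m/s while the gripper does not touch it) (linear speed of cartridge above 0.8 m/s and contact force between the fingers and cartridge below 0.05 N).
It fails at once if a bystander (phone, mouse, stapler, magnifier, highlighter or carton) is moved more than 30 mm (distance of any of phone, mouse, stapler, magnifier, highlighter, carton from where it was at the start of the episode above 0.03 m).
It also fails if it takes over 72 s, if anything falls off the work surface, if the arm or the gripper's body presses on something with over 40 N, if the wrist force passes 120 N, or if a joint passes its speed limit or range.

## Working session

There is one attempt and no reset: what is moved stays moved. The work goes in short steps, Python scripts to look and compute and a tool call to move; the robot and the scene stay as the last step left them, time stands still between calls to the robot, and variables do not carry over. Pictures are saved under pics/ and viewed, about 8 in all and at most 12, crops included, and the job is handed in when it is done.

Besides the shell and the picture viewer there is one more tool, called after "Emit:" by a JSON object that holds its "fn" and its "kwargs", one argument or row to a line. move_arm: Moves the arm, as the interface text tells. Its arguments: {"type":"object","properties":{"moves":{"type":"array"}},"required":["moves"]}

```bash
ls; mkdir -p pics; cat > h.py <<'E'
import numpy as np, cv2
from rig import monitor, optics, manip
def cam(n):
    d=optics.read_camera(n); d['R']=cv2.Rodrigues(np.array(d['rvec'],float))[0]; d['t']=np.array(d['tvec'],float).ravel()
    d['f']=d['img'].shape[0]/2/np.tan(np.radians(d['vertical_fov'])/2); return d
def cloud(d):
    z=d['z_map']; v,u=np.mgrid[:z.shape[0],:z.shape[1]]
    P=np.stack([(u-d['cx'])/d['f']*z,(v-d['cy'])/d['f']*z,z],-1)
    W=(P-d['t'])@d['R']; W[z==0]=np.nan; return W
def ray(d,u,v,h):
    r=np.array([(u-d['cx'])/d['f'],(v-d['cy'])/d['f'],1])@d['R']; c=-d['t']@d['R']
    return c+r*(h-c[2])/r[2]
def save(d,n,s=1.5,crop=None):
    im=d['img'][:,:,::-1]
    if crop: im=im[crop[1]:crop[3],crop[0]:crop[2]]
    cv2.imwrite('pics/'+n,cv2.resize(im,None,fx=s,fy=s,interpolation=cv2.INTER_CUBIC))
E
python3 - <<'E'
from h import *
for n in('scene','top'):
    d=cam(n); save(d,n+'0.png'); print(n,d['vertical_fov'],d['cx'],d['cy'],-d['t']@d['R'], d['R'].round(2).tolist(), {k for k in d})
print(monitor.get_state())
print(manip.pinch_z,dir(manip))
E
```

```text
pics
scene 47.8332124317439 260.91390079723453 186.00384990863614 [ 1.64312189 -0.5273635   0.95802183] [[0.44, 0.9, 0.02], [0.52, -0.24, -0.82], [-0.73, 0.37, -0.57]] {'z_map', 't', 'img', 'cx', 'rvec', 'cy', 'vertical_fov', 'f', 'R', 'tvec'}
top 52.27334049237922 250.31775299251976 194.3453940800254 [0.28993937 0.05793779 1.25245663] [[-0.0, -1.0, -0.01], [-0.98, 0.0, -0.19], [0.19, 0.01, -0.98]] {'z_map', 't', 'img', 'cx', 'rvec', 'cy', 'vertical_fov', 'f', 'R', 'tvec'}
{'t': 0.1, 'joints': array([-75.6071949 ,  24.93255043,   1.42947141,  90.18306216,
        -0.66620758,  64.97381702,  -4.30312741]), 'qd': array([ 0.05409036, -0.03262673,  0.07971252, -0.16351389,  0.02448685,
       -0.04675918, -0.00898227]), 'tau': array([ 2.94378726e-03, -6.71759534e+01,  1.02801450e+00, -3.16906428e+01,
        1.58094638e-02,  7.21506280e-03,  7.97296343e-05]), 'tool_pos': array([0.21641272, 0.58585684, 0.23060874]), 'eef_rot': array([-1.79919047e+02,  5.37480629e-03,  1.59725080e+02]), 'contact_force': array([ 0.14736561,  0.71718253, -0.17788083]), 'wrist_torque': array([-0.00246851, -0.02879284, -0.01760643]), 'gripper_width': 0.08534074774946285}
0.0187 ['PlanningError', '__class__', '__delattr__', '__dict__', '__dir__', '__doc__', '__eq__', '__format__', '__ge__', '__getattribute__', '__getstate__', '__gt__', '__hash__', '__init__', '__init_subclass__', '__le__', '__lt__', '__module__', '__ne__', '__new__', '__reduce__', '__reduce_ex__', '__repr__', '__setattr__', '__sizeof__', '__str__', '__subclasshook__', '__weakref__', 'pinch_z']
```

View pics/scene0.png

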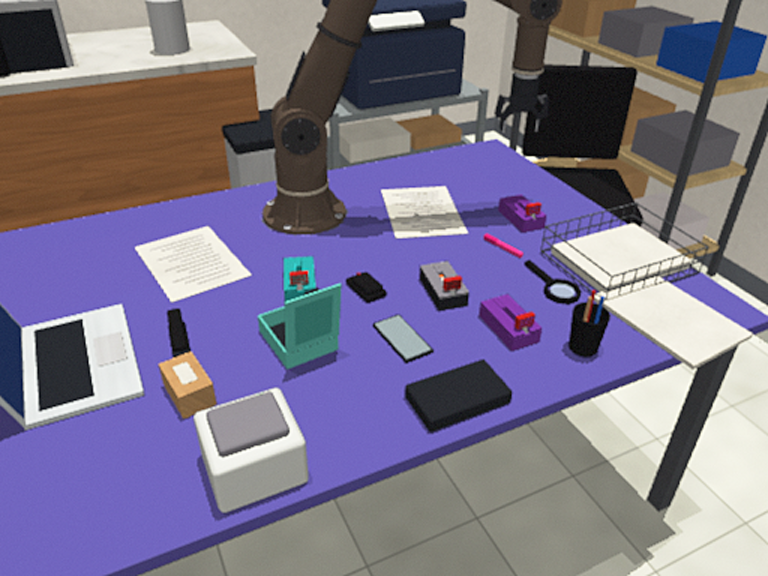

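View pics/top0.png

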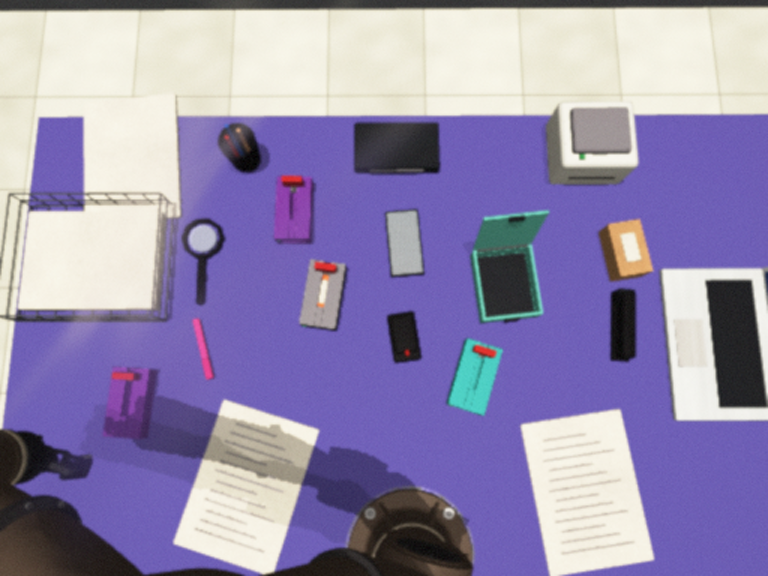

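Dock (grey, charcoal) is at top-image (323,293), with its red tab at (326,267). The mint case is at (507,283), to the robot's right, with the lid leaning to +x. The phone at (405,243) lies between them. Next I measure poses from depth.

```bash
python3 - <<'E'
from h import *
for n in('top','scene'):
    d=cam(n); W=cloud(d); hsv=cv2.cvtColor(d['img'],cv2.COLOR_RGB2HSV)
    H,S,V=[hsv[...,i].astype(int) for i in range(3)]
    desk=np.nanmedian(W[...,2][(H>115)&(H<128)&(S>100)]); print(n,'desk z',desk)
    c=ray(d,215,196,.043) if n=='top' else None
    if n=='top': c0=c; k0=ray(d,338,188,.045)
    near=lambda p,r:np.hypot(W[...,0]-p[0],W[...,1]-p[1])<r
    print('approx dock',c0,'case',k0)
    def rect(m,lab):
        P=W[m][:,:2]; 
        if len(P)<10: print(lab,len(P));return
        (cx,cy),(w,h),a=cv2.minAreaRect((P*1000).astype(np.float32)); print(lab,len(P),'c',round(cx,1),round(cy,1),'size',round(w,1),round(h,1),'ang',round(a,1),'z',np.median(W[m][:,2]).round(4))
    z=W[...,2]
    rect(near(c0,.12)&(z>.036)&(z<.046)&(S<70),'dock roof')
    red=near(c0,.14)&((H<6)|(H>174))&(S>150)&(V>90)
    rect(red&(z>.070),'tab top'); rect(red,'tab')
    mint=near(k0,.16)&(H>70)&(H<95)&(S>70)
    rect(mint&(z>.040)&(z<.050),'case rim')
    rect(mint&(z>.06),'lid'); P=W[mint&(z>.06)]
    if len(P)>10:
        print('lid ztop',np.percentile(P[:,2],[50,95,99]))
    rect(near(k0,.12)&(z<.015)&(z>-.005)&(V<60),'case floor')
E
```

```text
top desk z 0.0001239590001287402
approx dock [0.5188881  0.17648635 0.043     ] case [ 0.54325293 -0.21079337  0.045     ]
dock roof 751 c 520.8 177.8 size 76.4 139.8 ang 81.5 z 0.0428
tab top 63 c 571.2 169.3 size 42.0 13.8 ang 80.3 z 0.0765
tab 66 c 571.2 169.3 size 41.8 14.0 ang 81.9 z 0.0764
case rim 336 c 508.0 -207.5 size 149.9 247.7 ang 83.6 z 0.0442
lid 781 c 632.0 -200.1 size 26.2 122.7 ang 5.3 z 0.1362
lid ztop [0.13619254 0.19336028 0.1963378 ]
case floor 1163 c 548.9 -215.3 size 128.0 100.6 ang 6.5 z 0.006
scene desk z -0.0008233739321151847
approx dock [0.5188881  0.17648635 0.043     ] case [ 0.54325293 -0.21079337  0.045     ]
dock roof 337 c 523.9 176.9 size 78.9 144.7 ang 81.9 z 0.0416
tab top 32 c 576.6 169.2 size 41.8 16.5 ang 83.2 z 0.075
tab 52 c 537.6 202.4 size 37.2 138.9 ang 51.0 z 0.0727
case rim 182 c 512.2 -208.0 size 150.5 253.6 ang 83.5 z 0.0438
lid 1159 c 639.1 -202.0 size 26.7 124.9 ang 5.7 z 0.1331
lid ztop [0.13309497 0.19052866 0.19276862]
case floor 75 c 514.6 -247.0 size 27.5 80.1 ang 72.0 z 0.005
```

```bash
cat >> h.py <<'E'
from scipy.spatial.transform import Rotation as Rn
DOCK=(.522,.1774,-8.6)
def topt(p,yaw=None):
    s=monitor.get_state(); R=Rn.from_euler('xyz',s['eef_rot'],degrees=True)
    print('t',round(s['t'],2),'tcp',s['tool_pos'].round(4),'rpy',s['eef_rot'].round(2),'F',s['contact_force'].round(1),'w',round(s['gripper_width'],4),'q',s['joints'].round(0))
    if yaw is not None:
        T=Rn.from_euler('xyz',[180,0,yaw],degrees=True); print('turn (tool rotvec)',(R.inv()*T).as_rotvec(degrees=True).round(2)); 
        print('shift after turn',T.inv().apply(np.array(p)-s['tool_pos']).round(4))
    print('shift now',R.inv().apply(np.array(p)-s['tool_pos']).round(4))
def inw(o,x,y,z):
    a=np.radians(o[2]);return np.array([o[0]+x*np.cos(a)-y*np.sin(a),o[1]+x*np.sin(a)+y*np.cos(a),z])
E
python3 - <<'E'
from h import *
for n in('top','scene'):
    d=cam(n); W=cloud(d); hsv=cv2.cvtColor(d['img'],cv2.COLOR_RGB2HSV); H,S,V=[hsv[...,i].astype(int) for i in range(3)]
    z=W[...,2]; b=(W[...,0]>.46)&(W[...,0]<.75)&(abs(W[...,1]+.21)<.1)
    m=b&(H>70)&(H<95)&(S>60)&(z>.038)&(z<.050)
    print(n,cv2.minAreaRect((W[m][:,:2]*1000).astype(np.float32)),m.sum())
    L=W[b&(z>.07)&(z<.21)]
    A=np.c_[L[:,1:],np.ones(len(L))]; k=np.linalg.lstsq(A,L[:,0],rcond=None)[0]; print('lid plane x=a y+b z+c',k.round(4),'resid',np.std(L[:,0]-A@k).round(4), 'y range',np.percentile(L[:,1],[1,99]),'zmax',L[:,2].max())
topt(inw(DOCK,.11,0,.20),171.4)
topt(inw(DOCK,.11,0,.055),171.4)
E
```

```text
top ((544.3556518554688, -210.3100128173828), (155.05723571777344, 125.3596420288086), 6.301803112030029) 314
lid plane x=a y+b z+c [-0.1088  0.1531  0.59  ] resid 0.0018 y range [-0.26176457 -0.13972175] zmax 0.19921883255739847
scene ((547.9057006835938, -212.6714324951172), (164.91026306152344, 126.42831420898438), 6.998167514801025) 149
lid plane x=a y+b z+c [-0.1096  0.1448  0.6   ] resid 0.0024 y range [-0.26284633 -0.14111509] zmax 0.19651106345364064
t 0.3 tcp [0.2165 0.5861 0.2311] rpy [-179.97    0.    159.72] F [1.  0.6 0.3] w 0.0856 q [-76.  25.   1.  90.  -1.  65.  -4.]
turn (tool rotvec) [ -0.03  -0.   -11.68]
shift after turn [-0.4732 -0.3585  0.0311]
shift now [-0.5359 -0.2553  0.0312]
t 0.3 tcp [0.2165 0.5861 0.2311] rpy [-179.97    0.    159.72] F [1.  0.6 0.3] w 0.0856 q [-76.  25.   1.  90.  -1.  65.  -4.]
turn (tool rotvec) [ -0.03  -0.   -11.68]
shift after turn [-0.4732 -0.3585  0.1761]
shift now [-0.5359 -0.2552  0.1762]
```

Emit:
{"fn": "move_arm", "kwargs": {
  "moves": [
    [0, 0, 0, 0, 0, -5.8, 0],
    [0, 0, 0, 0, 0, -5.8, 0],
    [-0.039, -0.03, 0, 0, 0, 0, 0],
    [-0.039, -0.03, 0, 0, 0, 0, 0],
    [-0.039, -0.03, 0, 0, 0, 0, 0],
    [-0.039, -0.03, 0, 0, 0, 0, 0],
    [-0.039, -0.03, 0, 0, 0, 0, 0],
    [-0.039, -0.03, 0, 0, 0, 0, 0],
    [-0.039, -0.03, 0, 0, 0, 0, 0],
    [-0.039, -0.03, 0, 0, 0, 0, 0],
    [-0.039, -0.03, 0, 0, 0, 0, 0],
    [-0.039, -0.03, 0, 0, 0, 0, 0]
  ]
}}

```text
t: 1.5
tool_pos: [0.5618, 0.2349, 0.2293]
eef_rot: [179.8, -0.2, 172.8]
contact_force: [0.9, 0.3, 0.1]
gripper_width: -0.0
```

```bash
python3 -c "
from h import *
topt(inw(DOCK,.11,0,.12),171.4)"
```

```text
t 1.5 tcp [0.5618 0.2349 0.2293] rpy [ 1.7979e+02 -1.6000e-01  1.7280e+02] F [0.9 0.3 0.1] w -0.0 q [-32.  23.   7.  93.  -3.  64.  58.]
turn (tool rotvec) [ 0.21 -0.16  1.4 ]
shift after turn [-0.0792 -0.0628  0.1093]
shift now [-0.078  -0.0651  0.1088]
```

Now approach behind the tab and descend to z≈0.055.

Emit:
{"fn": "move_arm", "kwargs": {
  "moves": [
    [0, 0, 0, 0, 0, 1.4, 0],
    [-0.028, -0.022, 0.02, 0, 0, 0, 0],
    [-0.028, -0.022, 0.03, 0, 0, 0, 0],
    [-0.024, -0.02, 0.03, 0, 0, 0, 0],
    [0, 0, 0.03, 0, 0, 0, 0],
    [0, 0, 0.02, 0, 0, 0, 0]
  ]
}}

```text
t: 2.1
tool_pos: [0.6422, 0.148, 0.0987]
eef_rot: [179.7, 0.5, 170.5]
contact_force: [0.1, 0.5, -0.3]
gripper_width: -0.0
```

```bash
python3 -c "
from h import *
topt(inw(DOCK,.085,0,.055),171.4)"
```

```text
t 2.1 tcp [0.6422 0.148  0.0987] rpy [179.73   0.49 170.51] F [ 0.1  0.5 -0.3] w -0.0 q [-23.  35.   8.  94.  -6.  51.  68.]
turn (tool rotvec) [ 0.27  0.49 -0.89]
shift after turn [0.0382 0.0111 0.0437]
shift now [0.0388 0.0103 0.0434]
```

Emit:
{"fn": "move_arm", "kwargs": {
  "moves": [
    [0.005, 0.009, 0.022, 0, 0.5, -0.8, 0],
    [0.01, 0.002, 0.02, 0, 0, 0, 0],
    [0.01, 0, 0.002, 0, 0, 0, 0],
    [0, 0, 0, 0, 0, 0, 0]
  ]
}}

```text
t: 2.5
tool_pos: [0.6167, 0.1615, 0.0494]
eef_rot: [179.9, -0.3, 171.1]
contact_force: [0.2, -0.2, 1.2]
gripper_width: 0.0001
```

```bash
python3 -c "
from h import *
topt(inw(DOCK,.023,0,.055),171.4)
d=cam('scene'); save(d,'s1.png',4,(240,140,380,260))"
```

```text
t 2.5 tcp [0.6167 0.1615 0.0494] rpy [179.94  -0.31 171.15] F [ 0.2 -0.2  1.2] w 0.0001 q [-24.  37.   7.  99.  -6.  45.  67.]
turn (tool rotvec) [ 0.06 -0.31 -0.25]
shift after turn [ 0.073   0.0016 -0.0056]
shift now [ 0.073   0.0012 -0.0052]
```

View pics/s1.png

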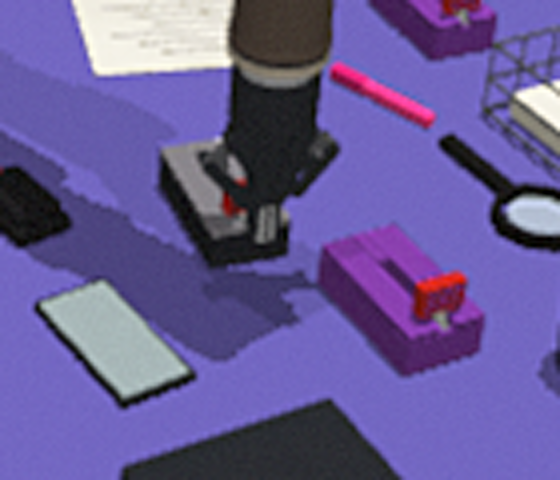

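The fingers, crop (265,220), stand just behind the red tab (235,195), aligned with it. Pushing.

Emit:
{"fn": "move_arm", "kwargs": {
  "moves": [
    [0.008, 0.001, -0.005, 0, 0, 0, 0],
    [0.008, 0, 0, 0, 0, 0, 0],
    [0.008, 0, 0, 0, 0, 0, 0],
    [0.008, 0, 0, 0, 0, 0, 0],
    [0.008, 0, 0, 0, 0, 0, 0],
    [0.008, 0, 0, 0, 0, 0, 0],
    [0.008, 0, 0, 0, 0, 0, 0]
  ]
}}

```text
t: 3.25
tool_pos: [0.566, 0.1711, 0.0608]
eef_rot: [179.6, 0.6, 171.0]
contact_force: [7.1, -0.8, -4.4]
gripper_width: -0.0003
```

```bash
python3 -c "
from h import *
topt(inw(DOCK,.023,0,.055),171.4)"
```

```text
t 3.25 tcp [0.566  0.1711 0.0608] rpy [179.64   0.64 170.98] F [ 7.1 -0.8 -4.4] w -0.0003 q [-27.  32.   7. 106.  -6.  41.  64.]
turn (tool rotvec) [ 0.36  0.64 -0.41]
shift after turn [ 0.0215 -0.0004  0.0058]
shift now [ 0.0215 -0.0006  0.0055]
```

Emit:
{"fn": "move_arm", "kwargs": {
  "moves": [
    [0.007, 0, 0.003, 0, 0, 0, 0],
    [0.006, 0, 0.003, 0, 0, 0, 0],
    [0.005, 0, 0, 0, 0, 0, 0],
    [0.005, 0, 0, 0, 0, 0, 0],
    [0.005, 0, 0, 0, 0, 0, 0]
  ]
}}

```text
t: 3.75
tool_pos: [0.548, 0.1745, 0.0589]
eef_rot: [179.3, 2.0, 170.7]
contact_force: [8.9, -0.6, -6.1]
gripper_width: 0.0
```

```bash
python3 -c "
from h import *
topt(inw(DOCK,.023,0,.055),171.4)"
```

```text
t 3.75 tcp [0.548  0.1745 0.0589] rpy [179.27   1.98 170.74] F [ 8.9 -0.6 -6.1] w 0.0 q [-28.  31.   7. 110.  -5.  38.  63.]
turn (tool rotvec) [ 0.72  1.98 -0.65]
shift after turn [ 0.0032 -0.001   0.0039]
shift now [ 0.0033 -0.0011  0.0038]
```

Emit:
{"fn": "move_arm", "kwargs": {
  "moves": [
    [0.006, 0, 0, 0, 0, 0, 0],
    [0.006, 0, 0, 0, 0, 0, 0],
    [0.006, 0, 0, 0, 0, 0, 0]
  ]
}}

```text
t: 4.05
tool_pos: [0.545, 0.1754, 0.0615]
eef_rot: [178.9, 3.6, 170.4]
contact_force: [23.5, -2.7, -15.2]
gripper_width: -0.0001
```

```bash
python3 -c "
from h import *
topt(inw(DOCK,.023,0,.055),171.4)
d=cam('top'); save(d,'t2.png',5,(170,150,270,260))
W=cloud(d);hsv=cv2.cvtColor(d['img'],cv2.COLOR_RGB2HSV); H,S,V=[hsv[...,i].astype(int) for i in range(3)]
m=(H>5)&(H<18)&(S>150)&(V>90)&(abs(W[...,0]-.42)<.08)&(abs(W[...,1]-.19)<.06)
P=W[m]; print(m.sum(), cv2.minAreaRect((P[:,:2]*1000).astype(np.float32)) if m.sum()>5 else '', np.median(P[:,2]) if m.sum() else '')
"
```

```text
t 4.05 tcp [0.545  0.1754 0.0615] rpy [178.85   3.63 170.39] F [ 23.5  -2.7 -15.2] w -0.0001 q [-29.  30.   8. 112.  -5.  35.  61.]
turn (tool rotvec) [ 1.12  3.64 -0.97]
shift after turn [ 0.0001 -0.0014  0.0065]
shift now [ 0.0005 -0.0016  0.0065]
0
```

View pics/t2.png

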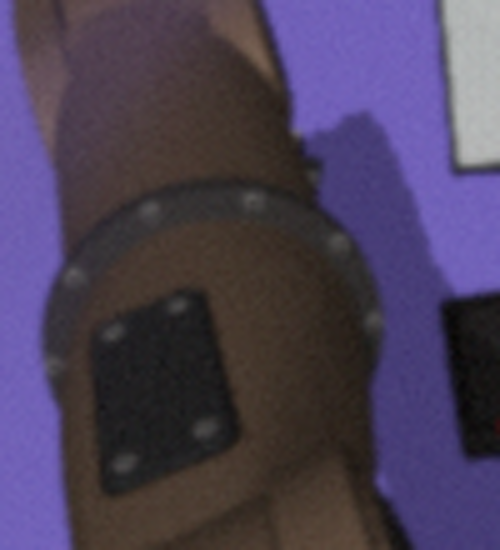

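The arm hides the dock in this crop, but the force jumped from 9 to 23 N without travel, so the slide is on its stop. Backing off, rising, then checking.

Emit:
{"fn": "move_arm", "kwargs": {
  "moves": [
    [-0.015, 0, 0, 0, 1.5, 0, 0],
    [-0.03, 0, 0, 0, 1.5, 0, 0],
    [-0.03, 0, 0, 0, 0.5, 0, 0],
    [-0.01, 0, -0.03, 0, 0, 0, 0],
    [0, 0, -0.045, 0, 0, 0, 0],
    [0, 0, -0.045, 0, 0, 0, 0.07],
    [0.03, 0.03, -0.02, 0, 0, 0, 0.07],
    [0, 0.04, 0, 0, 0, 0, 0.07],
    [0, 0.04, 0, 0, 0, 0, 0.07],
    [0, 0.04, 0, 0, 0, 0, 0.07]
  ]
}}

```text
t: 5.1
tool_pos: [0.6234, 0.3058, 0.2135]
eef_rot: [179.0, -0.1, 169.7]
contact_force: [0.9, -0.0, 0.3]
gripper_width: 0.0699
```

```bash
cat > cart.py <<'E'
from h import *
def cart(names=('top','scene'),lo=.02,hi=.045):
  for n in names:
    d=cam(n); W=cloud(d);hsv=cv2.cvtColor(d['img'],cv2.COLOR_RGB2HSV); H,S,V=[hsv[...,i].astype(int) for i in range(3)]
    z=W[...,2]
    m=(abs(W[...,0]-.47)<.14)&(abs(W[...,1]-.19)<.07)&(z>lo)&(z<hi)&(H>5)&(H<20)&(S>120)
    P=W[m]; print(n,m.sum(), cv2.minAreaRect((P[:,:2]*1000).astype(np.float32)) if m.sum()>5 else '', np.median(P[:,2]) if m.sum() else '')
    save(d,'last_%s.png'%n,1)
  return d
E
python3 -c "
from cart import *
topt(inw(DOCK,-.096,0,.15),171.4)
cart(); 
d=cam('top'); save(d,'t3.png',5,(170,150,270,260))
"
```

```text
t 5.1 tcp [0.6234 0.3058 0.2135] rpy [ 1.7905e+02 -8.0000e-02  1.6969e+02] F [ 0.9 -0.   0.3] w 0.0699 q [-35.  32.   8.  81.  -5.  66.  53.]
turn (tool rotvec) [ 0.95 -0.07 -1.71]
shift after turn [ 0.177  -0.1421  0.0635]
shift now [ 0.1726 -0.1484  0.0613]
top 223 ((463.3136291503906, 189.96917724609375), (108.94087982177734, 51.25060272216797), 1.7877486944198608) 0.0324102785235915
scene 38 ((458.8243408203125, 176.03671264648438), (49.10340118408203, 105.60503387451172), 65.2973403930664) 0.031099806457807008
```

View pics/t3.png

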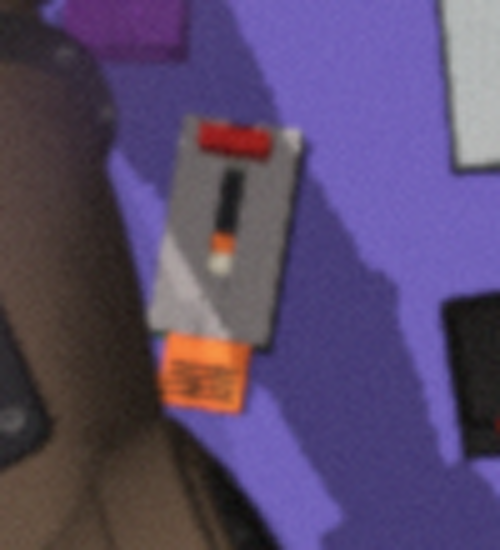

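The cartridge's front stands out of the mouth, with its edge at crop y≈405 and x 163–240, and the red tab is back at rest. I check the front edge by ray and set the grasp.

```bash
python3 -c "
from h import *
d=cam('top')
a=np.radians(DOCK[2])
for u,v in((163,402),(241,412),(168,335),(250,345)):
    p=ray(d,170+u/5-.4,150+v/5-.4,.032); q=p[:2]-np.array(DOCK[:2]); print(p.round(4),'dock',(q[0]*np.cos(a)+q[1]*np.sin(a)).round(4),(-q[0]*np.sin(a)+q[1]*np.cos(a)).round(4))
topt(inw(DOCK,-.096,0,.15),171.4)"
```

```text
[0.4129 0.2158 0.032 ] dock -0.1136 0.0217
[0.4066 0.167  0.032 ] dock -0.1125 -0.0275
[0.4551 0.2136 0.032 ] dock -0.0715 0.0258
[0.4487 0.1619 0.032 ] dock -0.0702 -0.0262
t 5.3 tcp [0.6229 0.3056 0.2119] rpy [ 1.7912e+02 -1.6000e-01  1.6986e+02] F [ 0.3 -0.8  0.1] w 0.0701 q [-35.  32.   8.  81.  -5.  66.  54.]
turn (tool rotvec) [ 0.88 -0.15 -1.54]
shift after turn [ 0.1766 -0.1418  0.0619]
shift now [ 0.1725 -0.1475  0.0601]
```

Emit:
{"fn": "move_arm", "kwargs": {
  "moves": [
    [0.03, -0.025, 0.0, 0, 0, -1.7, 0.07],
    [0.03, -0.025, 0, 0, 0, 0, 0.07],
    [0.03, -0.025, 0, 0, 0, 0, 0.07],
    [0.03, -0.025, 0.02, 0, 0, 0, 0.07],
    [0.03, -0.025, 0.02, 0, 0, 0, 0.07],
    [0.02, -0.015, 0.015, 0, 0, 0, 0.07]
  ]
}}

```text
t: 5.9
tool_pos: [0.4273, 0.1812, 0.1529]
eef_rot: [179.3, 0.0, 171.0]
contact_force: [1.1, 0.7, -0.6]
gripper_width: 0.0703
```

```bash
python3 -c "
from h import *
topt(inw(DOCK,-.096,0,.012),171.4)"
```

```text
t 5.9 tcp [0.4273 0.1812 0.1529] rpy [179.29   0.   170.98] F [ 1.1  0.7 -0.6] w 0.0703 q [-34.  15.   6. 118.  -3.  46.  55.]
turn (tool rotvec) [ 0.71  0.01 -0.42]
shift after turn [0.0018 0.0104 0.1409]
shift now [0.0019 0.0087 0.141 ]
```

Emit:
{"fn": "move_arm", "kwargs": {
  "moves": [
    [0.002, 0.009, 0.02, 0.7, 0, -0.4, 0.07],
    [0, 0, 0.03, 0, 0, 0, 0.07],
    [0, 0, 0.03, 0, 0, 0, 0.07],
    [0, 0, 0.02, 0, 0, 0, 0.07],
    [0, 0, 0.01, 0, 0, 0, 0.07]
  ]
}}

```text
t: 6.4
tool_pos: [0.4205, 0.1789, 0.0408]
eef_rot: [-179.8, -0.0, 170.7]
contact_force: [0.3, -0.8, 0.7]
gripper_width: 0.0703
```

```bash
python3 -c "
from h import *
topt(inw(DOCK,-.096,0,.012),171.4)"
```

```text
t 6.4 tcp [0.4205 0.1789 0.0408] rpy [-1.7980e+02 -3.0000e-02  1.7068e+02] F [ 0.3 -0.8  0.7] w 0.0703 q [-34.  25.   5. 125.  -4.  30.  55.]
turn (tool rotvec) [-0.2  -0.03 -0.72]
shift after turn [-0.0046  0.0137  0.0288]
shift now [-0.0044  0.0138  0.0287]
```

Emit:
{"fn": "move_arm", "kwargs": {
  "moves": [
    [-0.005, 0.012, 0, 0, 0, -0.7, 0.075],
    [0, 0.002, 0, 0, 0, 0, 0.075],
    [0, 0, 0, 0, 0, 0, 0.075]
  ]
}}

```text
t: 6.7
tool_pos: [0.4283, 0.191, 0.0413]
eef_rot: [-179.7, -0.1, 171.3]
contact_force: [-0.6, -0.2, 0.8]
gripper_width: 0.0752
```

```bash
python3 -c "
from h import *
topt(inw(DOCK,-.096,0,.012),171.4)"
```

```text
t 6.7 tcp [0.4283 0.191  0.0413] rpy [-1.7973e+02 -7.0000e-02  1.7127e+02] F [-0.6 -0.2  0.8] w 0.0752 q [-34.  26.   5. 123.  -4.  31.  54.]
turn (tool rotvec) [-0.27 -0.07 -0.13]
shift after turn [0.0013 0.0006 0.0293]
shift now [0.0013 0.0007 0.0293]
```

Emit:
{"fn": "move_arm", "kwargs": {
  "moves": [
    [0.001, 0, 0.012, -0.2, 0, 0, 0.075],
    [0, 0, 0.012, 0, 0, 0, 0.075],
    [0, 0, 0.003, 0, 0, 0, 0.075],
    [0, 0, 0, 0, 0, 0, 0.075]
  ]
}}

```text
t: 7.1
tool_pos: [0.4297, 0.1927, 0.0161]
eef_rot: [179.9, 0.2, 171.3]
contact_force: [0.0, 0.7, -0.5]
gripper_width: 0.0751
```

```bash
python3 -c "
from h import *
topt(inw(DOCK,-.096,0,.012),171.4)"
```

```text
t 7.1 tcp [0.4297 0.1927 0.0161] rpy [179.85   0.21 171.3 ] F [ 0.   0.7 -0.5] w 0.0751 q [-34.  29.   4. 124.  -4.  27.  55.]
turn (tool rotvec) [ 0.15  0.21 -0.1 ]
shift after turn [ 0.0025 -0.0013  0.0041]
shift now [ 0.0025 -0.0014  0.0041]
```

Emit:
{"fn": "move_arm", "kwargs": {
  "moves": [
    [0.002, -0.001, 0.004, 0, 0, 0, 0.075],
    [0, 0, 0, 0, 0, 0, 0.0],
    [0, 0, 0, 0, 0, 0, 0.0],
    [0, 0, 0, 0, 0, 0, 0.0],
    [0, 0, 0, 0, 0, 0, 0.0],
    [0, 0, 0, 0, 0, 0, 0.0]
  ]
}}

```text
t: 7.7
tool_pos: [0.428, 0.1922, 0.0132]
eef_rot: [179.8, 0.3, 171.3]
contact_force: [0.7, -0.4, -1.2]
gripper_width: 0.0509
```

```bash
python3 -c "
from h import *
topt(inw(DOCK,-.168,0,.013),171.4)"
```

```text
t 7.7 tcp [0.428  0.1922 0.0132] rpy [179.8    0.27 171.29] F [ 0.7 -0.4 -1.2] w 0.0509 q [-34.  29.   4. 124.  -4.  27.  55.]
turn (tool rotvec) [ 0.2   0.27 -0.11]
shift after turn [ 0.0729 -0.0005  0.0002]
shift now [ 0.0729 -0.0007 -0.0002]
```

Emit:
{"fn": "move_arm", "kwargs": {
  "moves": [
    [0.008, 0, 0, 0, 0, 0, 0.0],
    [0.008, 0, 0, 0, 0, 0, 0.0],
    [0.008, 0, 0, 0, 0, 0, 0.0]
  ]
}}

```text
t: 8.0
tool_pos: [0.4032, 0.1958, 0.0129]
eef_rot: [179.8, 0.3, 171.2]
contact_force: [0.4, 0.3, -1.0]
gripper_width: 0.0506
```

```bash
python3 -c "
from h import *
topt(inw(DOCK,-.170,0,.013),171.4)"
```

```text
t 8.0 tcp [0.4032 0.1958 0.0129] rpy [179.8    0.28 171.22] F [ 0.4  0.3 -1. ] w 0.0506 q [-36.  28.   4. 127.  -5.  25.  53.]
turn (tool rotvec) [ 0.2   0.29 -0.18]
shift after turn [ 0.0497 -0.0004 -0.0001]
shift now [ 0.0497 -0.0006 -0.0003]
```

Emit:
{"fn": "move_arm", "kwargs": {
  "moves": [
    [0.01, 0, 0, 0, 0.2, -0.1, 0.0],
    [0.01, 0, 0, 0, 0, 0, 0.0],
    [0.01, 0, 0, 0, 0, 0, 0.0],
    [0.01, 0, 0, 0, 0, 0, 0.0],
    [0.01, 0, 0, 0, 0, 0, 0.0],
    [0.005, 0, 0, 0, 0, 0, 0.0]
  ]
}}

```text
t: 8.6
tool_pos: [0.342, 0.2049, 0.0129]
eef_rot: [179.8, 0.0, 171.4]
contact_force: [-0.2, 0.5, -1.8]
gripper_width: 0.0507
```

```bash
python3 -c "
from cart import *
topt(inw(DOCK,-.170,0,.013),171.4); cart(('scene',),.012,.05);d=cam('scene'); save(d,'s4.png',5,(220,120,360,230))"
```

```text
t 8.6 tcp [0.342  0.2049 0.0129] rpy [179.82   0.   171.45] F [-0.2  0.5 -1.8] w 0.0507 q [-42.  25.   4. 134.  -5.  21.  48.]
turn (tool rotvec) [0.18 0.   0.05]
shift after turn [-0.0121 -0.0003 -0.0001]
shift now [-0.0121 -0.0003 -0.0001]
scene 128 ((381.4887390136719, 197.3701934814453), (54.50941848754883, 111.64517211914062), 79.70915222167969) 0.03021262958241409
```

View pics/s4.png

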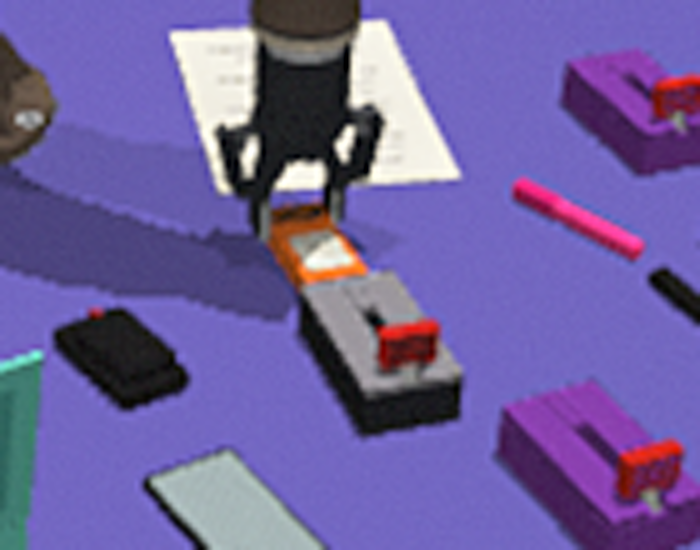

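The cartridge is held level by both fingers and its rear end is clear of the mouth (crop (330,280)); its label is up. Lifting.

Emit:
{"fn": "move_arm", "kwargs": {
  "moves": [
    [0, 0, -0.01, 0, 0, 0, 0.0],
    [0, 0, -0.02, 0, 0, 0, 0.0],
    [0, 0, -0.03, 0, 0, 0, 0.0],
    [0, 0, -0.03, 0, 0, 0, 0.0],
    [0, 0, -0.03, 0, 0, 0, 0.0],
    [0, 0, -0.02, 0, 0, 0, 0.0]
  ]
}}

```text
t: 9.3
tool_pos: [0.3433, 0.2026, 0.1593]
eef_rot: [-180.0, -0.1, 171.3]
contact_force: [0.5, 0.6, -0.5]
gripper_width: 0.0506
```

```bash
cat >> h.py <<'E'
CASE=(.542,-.2115,6.3)
E
python3 -c "
from cart import *
topt(inw(CASE,-.038,0,.15),186.3); cart(('scene',),.10,.2)"
```

```text
t 9.3 tcp [0.3433 0.2026 0.1593] rpy [-1.7999e+02 -8.0000e-02  1.7126e+02] F [ 0.5  0.6 -0.5] w 0.0506 q [-45.   9.   8. 125.  -2.  46.  45.]
turn (tool rotvec) [ -0.    -0.08 -15.04]
shift after turn [-0.1141 -0.4334  0.0093]
shift now [-0.2226 -0.389   0.009 ]
scene 182 ((386.5603332519531, 194.96739196777344), (56.98448944091797, 112.72769165039062), 77.53919982910156) 0.1756858417702583
```

Emit:
{"fn": "move_arm", "kwargs": {
  "moves": [
    [0, -0.01, 0, 0, 0, -3.7, 0],
    [0, -0.015, 0, 0, 0, -3.7, 0],
    [0, -0.02, 0, 0, 0, -3.7, 0],
    [0, -0.025, 0, 0, 0, -3.7, 0],
    [-0.01, -0.03, 0, 0, 0, 0, 0],
    [-0.01, -0.03, 0, 0, 0, 0, 0],
    [-0.01, -0.03, 0, 0, 0, 0, 0],
    [-0.01, -0.03, 0, 0, 0, 0, 0],
    [-0.01, -0.03, 0, 0, 0, 0, 0],
    [-0.01, -0.03, 0, 0, 0, 0, 0],
    [-0.01, -0.03, 0, 0, 0, 0, 0],
    [-0.01, -0.03, 0, 0, 0, 0, 0],
    [-0.01, -0.03, 0, 0, 0, 0, 0],
    [-0.01, -0.03, 0, 0, 0, 0, 0],
    [0, -0.02, 0, 0, 0, 0, 0],
    [0, -0.01, 0, 0, 0, 0, 0]
  ]
}}

```text
t: 10.95
tool_pos: [0.4868, -0.2018, 0.1689]
eef_rot: [179.7, 0.8, -173.6]
contact_force: [-0.8, 1.1, -1.7]
gripper_width: 0.0503
```

```bash
python3 -c "
from h import *
topt(inw(CASE,-.038,0,.12),186.3)"
```

```text
t 10.95 tcp [ 0.4868 -0.2018  0.1689] rpy [ 179.66    0.82 -173.57] F [-0.8  1.1 -1.7] w 0.0503 q [ -1.  20.  23. 110. -11.  51. 124.]
turn (tool rotvec) [0.35 0.82 0.13]
shift after turn [-0.0158 -0.0157  0.0489]
shift now [-0.0151 -0.016   0.049 ]
```

Emit:
{"fn": "move_arm", "kwargs": {
  "moves": [
    [-0.008, -0.009, 0.015, 0.3, 0.8, 0, 0],
    [-0.006, -0.006, 0.02, 0, 0, 0, 0],
    [0, 0, 0.01, 0, 0, 0, 0],
    [0, 0, 0, 0, 0, 0, 0]
  ]
}}

```text
t: 11.35
tool_pos: [0.5024, -0.2169, 0.1238]
eef_rot: [180.0, 0.1, -173.8]
contact_force: [-0.4, 0.6, -1.1]
gripper_width: 0.0507
```

```bash
python3 - <<'E'
from h import *
topt(inw(CASE,-.038,0,.09),186.3)
for n in('top','scene'):
    d=cam(n); W=cloud(d);hsv=cv2.cvtColor(d['img'],cv2.COLOR_RGB2HSV); H,S,V=[hsv[...,i].astype(int) for i in range(3)]
    m=(abs(W[...,0]-.54)<.12)&(abs(W[...,1]+.21)<.09)&(W[...,2]>.05)&(W[...,2]<.2)&(((H>5)&(H<20)&(S>120))|((S<60)&(V>170)))
    P=W[m]; print(n,m.sum(), cv2.minAreaRect((P[:,:2]*1000).astype(np.float32)) if m.sum()>5 else '')
    if m.sum()>20:
        A=np.c_[P[:,:2],np.ones(len(P))]; print('plane z',np.linalg.lstsq(A,P[:,2],rcond=None)[0].round(3),P[:,2].mean())
    save(d,'c5%s.png'%n,4,(300,130,400,260) if n=='top' else (150,150,290,270))
E
```

```text
t 11.35 tcp [ 0.5024 -0.2169  0.1238] rpy [ 1.7996e+02  5.0000e-02 -1.7377e+02] F [-0.4  0.6 -1.1] w 0.0507 q [  1.  25.  22. 110. -13.  47. 127.]
turn (tool rotvec) [ 0.04  0.05 -0.07]
shift after turn [-0.002   0.001   0.0338]
shift now [-0.002   0.001   0.0338]
top 333 ((549.424072265625, -209.23898315429688), (134.6204833984375, 51.530460357666016), 2.6953232288360596)
plane z [-0.025 -0.048  0.145] 0.1413330036240998
scene 249 ((540.0611572265625, -214.1540985107422), (106.35142517089844, 57.060028076171875), 0.6851065754890442)
plane z [-0.003  0.056  0.156] 0.14222200853238479
```

View pics/c5scene.png

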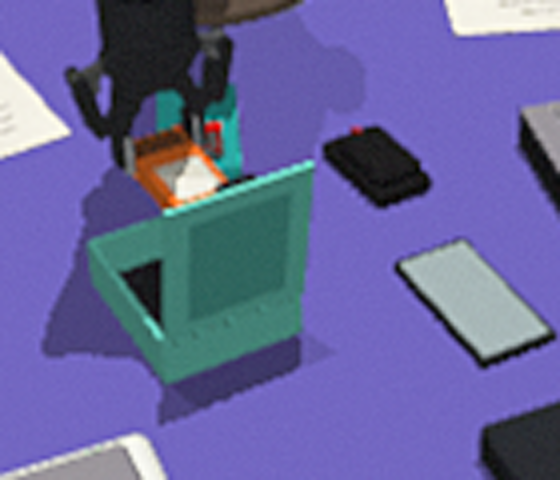

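The cartridge is level over the case, label up, and its measured centre agrees with the case's centre within 3 mm. Lowering in stages.

Emit:
{"fn": "move_arm", "kwargs": {
  "moves": [
    [-0.002, 0.001, 0.01, 0, 0, 0, 0],
    [0, 0, 0.02, 0, 0, 0, 0],
    [0, 0, 0.02, 0, 0, 0, 0],
    [0, 0, 0.01, 0, 0, 0, 0]
  ]
}}

```text
t: 11.85
tool_pos: [0.508, -0.2145, 0.0665]
eef_rot: [-179.9, 0.6, -173.6]
contact_force: [-0.3, 0.2, -1.4]
gripper_width: 0.0507
```

```bash
python3 -c "
from h import *
topt(inw(CASE,-.038,0,.009),186.3)"
```

```text
t 11.85 tcp [ 0.508  -0.2145  0.0665] rpy [-179.91    0.61 -173.63] F [-0.3  0.2 -1.4] w 0.0507 q [  3.  30.  20. 112. -16.  40. 129.]
turn (tool rotvec) [-0.09  0.61  0.07]
shift after turn [ 0.0039 -0.0007  0.0575]
shift now [ 0.0045 -0.0006  0.0575]
```

Emit:
{"fn": "move_arm", "kwargs": {
  "moves": [
    [0.004, 0, 0.01, 0, 0.5, 0, 0],
    [0, 0, 0.015, 0, 0, 0, 0],
    [0, 0, 0.012, 0, 0, 0, 0],
    [0, 0, 0, 0, 0, 0, 0]
  ]
}}

```text
t: 12.25
tool_pos: [0.5037, -0.2141, 0.0274]
eef_rot: [-179.9, 0.0, -173.6]
contact_force: [-0.5, 0.2, -1.4]
gripper_width: 0.0504
```

```bash
python3 -c "
from h import *
topt(inw(CASE,-.038,0,.009),186.3)"
```

```text
t 12.25 tcp [ 0.5037 -0.2141  0.0274] rpy [-1.7995e+02  3.0000e-02 -1.7358e+02] F [-0.5  0.2 -1.4] w 0.0504 q [  4.  33.  18. 114. -17.  36. 130.]
turn (tool rotvec) [-0.05  0.03  0.12]
shift after turn [-0.0004 -0.0016  0.0184]
shift now [-0.0004 -0.0016  0.0184]
```

Emit:
{"fn": "move_arm", "kwargs": {
  "moves": [
    [0, -0.001, 0.008, 0, 0, 0, 0],
    [0, 0, 0.006, 0, 0, 0, 0],
    [0, 0, 0.003, 0, 0, 0, 0],
    [0, 0, 0.002, 0, 0, 0, 0]
  ]
}}

```text
t: 12.65
tool_pos: [0.5048, -0.2158, 0.0082]
eef_rot: [-179.9, 0.1, -173.6]
contact_force: [-0.2, -0.7, -0.6]
gripper_width: 0.0504
```

```bash
python3 -c "
from h import *
topt(inw(CASE,-.038,0,.008),186.3)"
```

```text
t 12.65 tcp [ 0.5048 -0.2158  0.0082] rpy [-1.7989e+02  1.3000e-01 -1.7358e+02] F [-0.2 -0.7 -0.6] w 0.0504 q [  5.  35.  17. 114. -18.  33. 131.]
turn (tool rotvec) [-0.11  0.14  0.12]
shift after turn [0.0006 0.0002 0.0002]
shift now [0.0006 0.0002 0.0002]
```

Emit:
{"fn": "move_arm", "kwargs": {
  "moves": [
    [0, 0, 0.002, 0, 0, 0, 0],
    [0, 0, 0.001, 0, 0, 0, 0]
  ]
}}

```text
t: 12.85
tool_pos: [0.5049, -0.2158, 0.0081]
eef_rot: [-180.0, 0.2, -173.6]
contact_force: [-2.2, 1.3, 5.9]
gripper_width: 0.0507
```

The cartridge is on the floor: 6 N of upward contact force. Releasing.

Emit:
{"fn": "move_arm", "kwargs": {
  "moves": [
    [0, 0, 0, 0, 0, 0, 0.054],
    [0, 0, 0, 0, 0, 0, 0.06],
    [0, 0, 0, 0, 0, 0, 0.066],
    [0, 0, 0, 0, 0, 0, 0.066],
    [0, 0, 0, 0, 0, 0, 0.066],
    [0, 0, -0.01, 0, 0, 0, 0.066],
    [0, 0, -0.02, 0, 0, 0, 0.066],
    [0, 0, -0.03, 0, 0, 0, 0.066],
    [0, 0, -0.04, 0, 0, 0, 0.066],
    [0, 0, -0.05, 0, 0, 0, 0.066],
    [0, 0, -0.05, 0, 0, 0, 0.066],
    [0, 0, -0.05, 0, 0, 0, 0]
  ]
}}

```text
t: 14.05
tool_pos: [0.5001, -0.2149, 0.261]
eef_rot: [179.8, -0.4, -173.7]
contact_force: [1.4, -0.4, 0.2]
gripper_width: 0.0523
```

```bash
python3 - <<'E'
from h import *
topt(inw(CASE,.18,0,.15),186.3)
for n in('top','scene'):
    d=cam(n); W=cloud(d);hsv=cv2.cvtColor(d['img'],cv2.COLOR_RGB2HSV); H,S,V=[hsv[...,i].astype(int) for i in range(3)]
    b=(abs(W[...,0]-.54)<.12)&(abs(W[...,1]+.21)<.09)
    m=b&(W[...,2]>.01)&(W[...,2]<.035)&(((H>5)&(H<20)&(S>120))|((S<60)&(V>150)))
    P=W[m]; print(n,m.sum(), cv2.minAreaRect((P[:,:2]*1000).astype(np.float32)) if m.sum()>5 else '', P[:,2].mean() if m.sum() else '')
    if n=='top': save(d,'t6.png',5,(290,120,400,240))
E
```

```text
t 14.05 tcp [ 0.5001 -0.2149  0.261 ] rpy [ 179.84   -0.4  -173.71] F [ 1.4 -0.4  0.2] w 0.0523 q [ -2.  17.  26. 100.  -8.  65. 122.]
turn (tool rotvec) [ 0.16 -0.4  -0.01]
shift after turn [-0.222  -0.0013  0.111 ]
shift now [-0.2228 -0.0015  0.1094]
top 511 ((543.8865356445312, -214.55682373046875), (115.57109832763672, 58.96046447753906), 7.294705867767334) 0.026288610341904252
scene 51 ((515.3394775390625, -240.48451232910156), (18.092130661010742, 48.76418685913086), 72.54139709472656) 0.023192482361701672
```

View pics/t6.png

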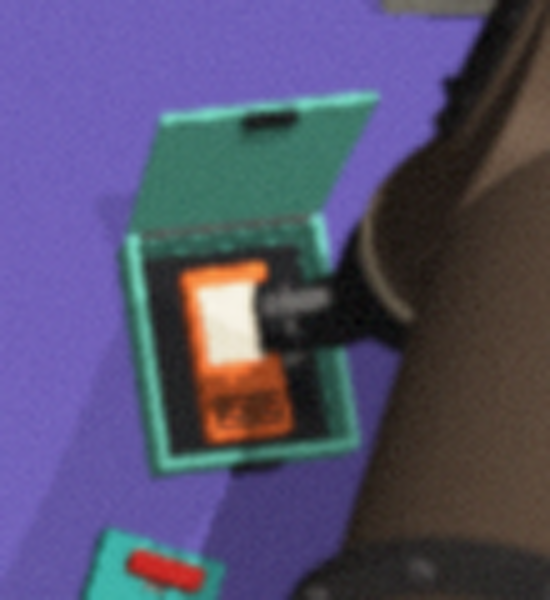

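The picture shows the cartridge lying flat and centred in the case (crop (240,350)), label up and released; its top is at 26 mm, as expected. Now behind the lid.

Emit:
{"fn": "move_arm", "kwargs": {
  "moves": [
    [0, 0, -0.03, 0, 0, 0, 0],
    [-0.03, 0, 0, 0, 0, 0, 0],
    [-0.04, 0, 0, 0, 0, 0, 0],
    [-0.04, 0, 0, 0, 0, 0, 0],
    [-0.04, 0, 0, 0, 0, 0, 0],
    [-0.04, 0, 0, 0, 0, 0, 0],
    [-0.03, 0, 0, 0, 0, 0, 0],
    [0, 0, 0, 0, 0, 0, 0]
  ]
}}

```text
t: 14.95
tool_pos: [0.7266, -0.1923, 0.3043]
eef_rot: [-179.9, 0.5, -173.9]
contact_force: [-1.5, 1.2, -0.6]
gripper_width: 0.0002
```

```bash
python3 -c "
from h import *
topt(inw(CASE,.18,0,.165),186.3)"
```

```text
t 14.95 tcp [ 0.7266 -0.1923  0.3043] rpy [-179.95    0.49 -173.89] F [-1.5  1.2 -0.6] w 0.0002 q [ -2.  36.  25.  64. -15.  82. 117.]
turn (tool rotvec) [-0.05  0.49 -0.19]
shift after turn [0.0056 0.0012 0.1393]
shift now [0.0067 0.0013 0.1392]
```

Emit:
{"fn": "move_arm", "kwargs": {
  "moves": [
    [0, 0, 0.03, 0, 0, 0, 0],
    [0, 0, 0.04, 0, 0, 0, 0],
    [0, 0, 0.03, 0, 0, 0, 0],
    [0, 0, 0.02, 0, 0, 0, 0],
    [0, 0, 0.01, 0, 0, 0, 0],
    [0, 0, 0, 0, 0, 0, 0]
  ]
}}

```text
t: 15.55
tool_pos: [0.7253, -0.1939, 0.172]
eef_rot: [-179.8, 0.4, -174.0]
contact_force: [-0.1, 0.1, 0.1]
gripper_width: -0.0001
```

```bash
python3 -c "
from h import *
topt(inw(CASE,.12,0,.165),186.3)"
```

```text
t 15.55 tcp [ 0.7253 -0.1939  0.172 ] rpy [-179.79    0.42 -173.97] F [-0.1  0.1  0.1] w -0.0001 q [ -2.  40.  23.  75. -16.  67. 119.]
turn (tool rotvec) [-0.21  0.42 -0.27]
shift after turn [0.0641 0.0026 0.007 ]
shift now [0.0642 0.0023 0.0065]
```

Emit:
{"fn": "move_arm", "kwargs": {
  "moves": [
    [0.015, 0.002, 0.005, 0, 0, 0, 0],
    [0.015, 0, 0, 0, 0, 0, 0],
    [0.015, 0, 0, 0, 0, 0, 0],
    [0.012, 0, 0, 0, 0, 0, 0],
    [0.012, 0, 0, 0, 0, 0, 0],
    [0.012, 0, 0, 0, 0, 0, 0],
    [0.012, 0, 0, 0, 0, 0, 0],
    [0.012, 0, 0, 0, 0, 0, 0],
    [0.012, 0, 0, 0, 0, 0, 0]
  ]
}}

```text
t: 16.45
tool_pos: [0.6096, -0.2073, 0.18]
eef_rot: [-179.4, 1.5, -174.0]
contact_force: [0.0, -0.7, -0.2]
gripper_width: -0.0001
```

```bash
python3 - <<'E'
from h import *
topt(inw(CASE,.12,0,.165),186.3)
d=cam('scene'); save(d,'s7.png',4,(150,130,290,270))
E
```

```text
t 16.45 tcp [ 0.6096 -0.2073  0.18  ] rpy [-179.43    1.45 -173.97] F [ 0.  -0.7 -0.2] w -0.0001 q [ -2.  29.  24.  94. -14.  58. 122.]
turn (tool rotvec) [-0.58  1.45 -0.27]
shift after turn [-0.0524  0.0032  0.015 ]
shift now [-0.052   0.0036  0.0163]
```

View pics/s7.png

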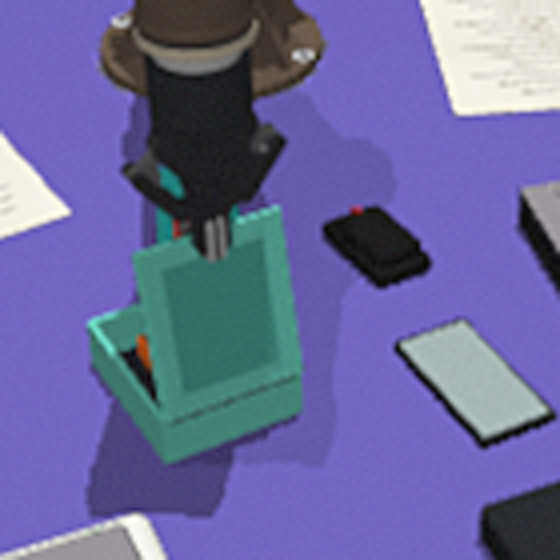

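The lid has tipped forward past vertical, with its free edge at about crop (210,225) and the fingers on its outer face. A little more push, then wait and rise.

Emit:
{"fn": "move_arm", "kwargs": {
  "moves": [
    [0.012, 0, 0, 0, 0.8, 0, 0],
    [0.012, 0, 0, 0, 0, 0, 0],
    [0, 0, 0, 0, 0, 0, 0],
    [0, 0, 0, 0, 0, 0, 0],
    [0, 0, 0, 0, 0, 0, 0],
    [0, 0, -0.03, 0, 0, 0, 0],
    [0, 0, -0.05, 0, 0, 0, 0],
    [0, 0, -0.04, 0, 0, 0, 0],
    [0, 0.04, 0, 0, 0, 0, 0],
    [0, 0.05, 0, 0, 0, 0, 0],
    [0, 0.05, 0, 0, 0, 0, 0],
    [0, 0.05, 0, 0, 0, 0, 0],
    [0, 0.05, 0, 0, 0, 0, 0],
    [0, 0, 0, 0, 0, 0, 0]
  ]
}}

```text
t: 17.9
tool_pos: [0.5585, 0.0352, 0.3016]
eef_rot: [-179.4, 0.6, -174.2]
contact_force: [-0.4, 0.5, -1.1]
gripper_width: -0.0
```

```bash
python3 - <<'E'
from h import *
topt(inw(CASE,.12,0,.165),186.3)
for n in('top','scene'):
    d=cam(n); W=cloud(d);hsv=cv2.cvtColor(d['img'],cv2.COLOR_RGB2HSV); H,S,V=[hsv[...,i].astype(int) for i in range(3)]
    m=(abs(W[...,0]-.54)<.14)&(abs(W[...,1]+.21)<.06)&(W[...,2]>.038)&(W[...,2]<.22)&(H>70)&(H<95)&(W[...,0]>.48)
    P=W[m]; A=np.c_[P[:,:2],np.ones(len(P))]; print(n,m.sum(),'plane',np.linalg.lstsq(A,P[:,2],rcond=None)[0].round(4),'z',P[:,2].min(),P[:,2].max(),'mean',P[:,2].mean())
    save(d,'f%s.png'%n,1.5)
E
```

```text
t 17.9 tcp [0.5585 0.0352 0.3016] rpy [-179.37    0.63 -174.19] F [-0.4  0.5 -1.1] w -0.0 q [-26.  16.  22.  95.  -5.  70.  92.]
turn (tool rotvec) [-0.64  0.63 -0.49]
shift after turn [-0.0766 -0.2434  0.1366]
shift now [-0.0771 -0.2412  0.1401]
top 1652 plane [-0.0047 -0.0044  0.0531] z 0.03995920721317974 0.06021990536374506 mean 0.051483450151211425
scene 1036 plane [-0.0148  0.0035  0.0594] z 0.0380841645909095 0.05736349042047175 mean 0.050326655726712854
```

View pics/fscene.png

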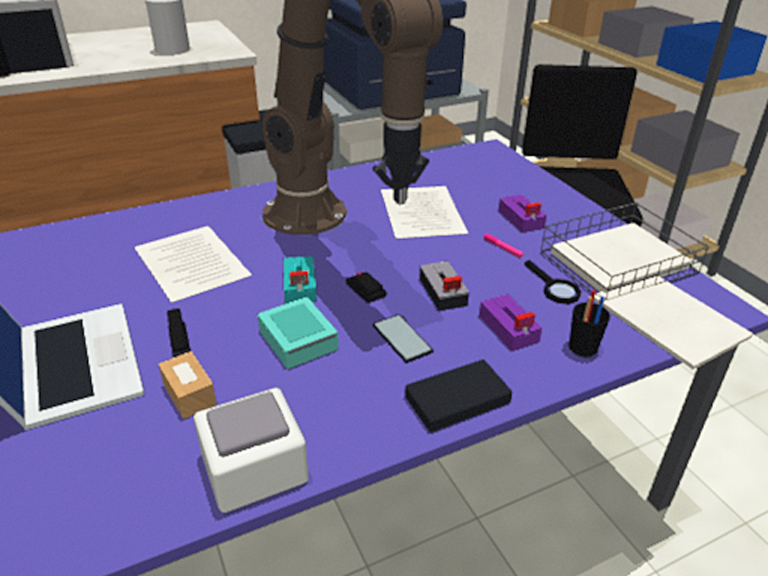

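The lid is shut: it lies level (slope under 0.015) at 51 mm. The tab is at rest, the bystanders have not moved, and the arm is clear. Handing in.

```bash
python3 -c "
from rig import finish_job
print(finish_job())"
```

```text
the job is handed in; nothing more can be done
None
```

I did the whole job and handed it in at about 18 s of the 72 s allowed. No verdict was reported, so the results below are from my own checks.

- **Ejector slide:** I pushed it until the force jumped from about 9 N to 23 N with almost no further travel. The cartridge then stood about 43 mm out of the slot, and the red tab had sprung back.
- **Cartridge:** I pulled it clear of the slot, carried it level and set it down on the case floor with a light touch (6 N). After release the top camera showed it label up and about 4 mm from the case's centre, with its top at 26 mm (27 mm expected).
- **Lid:** I pushed it from behind and it fell shut. Both cameras show it level (slope under 0.015 rad) and about 51 mm above the desk.
- **Surroundings:** The arm is clear of everything, and by eye the phone, stapler, magnifier, highlighter and carton are where they were. I did not measure them, and I did not pick the mouse out with certainty.

**Checks that fell short:**
- Just after release, the arm and the open lid blocked most of the scene camera's view, so its cartridge reading was only a fragment. The placement rests on the top camera alone.
- I could not see the cartridge again once the lid was shut.
- The two cameras disagreed by about 3 mm on positions, which is well within the margins.

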